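# Lock the tablet counter's hopper with its linch pin

### The arm

A 6-joint arm with a two-finger parallel gripper is mounted at the origin on the work surface. World frame = base frame: x ahead of the robot, y to its left, z up, the work surface at z = 0. Lengths are in m, angles in rad, forces in N, time in s.
With the tool pointing down it reaches from about 0.4 to 0.825 m from the base axis. Payload 7 kg.
Tool frame: the origin (TCP) lies at the very end of the fingers, on their centre line; the grasp point (between the pads) lies 19 mm behind it; z points along the fingers, y is the line along which they close (so a half turn about z gives the same grasp; the last joint's range is limited). The gripper opens to 88 mm and grips with 3 to 60 N. Pads are 19 mm wide; open, the fingers measure 130 mm over their backs; the gripper's body (78 mm by 193 mm) begins 47 mm behind the grasp point.
Start: joints at [-1.003, 0.359, 0.012, 0, -1.224, -0.288], TCP at [0.186, -0.649, 0.227] pointing down, gripper open.
Joint ranges: [-3.07, 3.07], [-1.43, 2.12], [-1.02, 1.25], [-3.03, 1.67], [-3.05, -0], [-3.03, 3.03]. Speed limits (rad/s): [2.39, 2.39, 3.01, 3.14, 3.14, 3.14].

### API

Orientations are given as [roll, pitch, yaw] about the fixed x, y, z axes, in that order (R = Rz(yaw) Ry(pitch) Rx(roll)).
In Python, from station import arm, grab_frame gives the robot as it stands.
- The arm moves only by the tool jog_arm, never from a script. Its argument "deltas" is a list that holds one entry, the list of rows, each a list of 4 numbers: the shift along the tool's x, y, z in units of 60 mm (1.0 is 60 mm), then the turn about the tool's z in units of 5 degrees (1.0 is 5 degrees). A call has 1 to 8 rows; each row is the pose to reach, as a shift and turn from the pose commanded when the call began, along the tool's axes at that moment; what a row does not reach only later rows make up. A row lasts 1/8 s, in which the tool goes at most 62.5 mm and 10.7 degrees, less where a joint would pass 70% of its speed; a pose out of reach is approached as far as the arm can. A call with a gripper value outside its range is refused whole. "grip" is the finger opening in mm, from 0 to 87.6, set as the call begins (left out, the last holds). The fingers move at their own pace and stop on an object; "squeeze" is the grip in N (left out, the last holds). Time passes only in rows, so rows that repeat a pose let the fingers close. It gives the time, the measured TCP pose, the force, the opening and the grip force at its end, in the units of the state.
- arm.get_state(): the state, without advancing time (a new reading comes with each control period).
- grab_frame(name): name is "scene" or "top"; returns a dict with "img" (400x640x3 uint8, red, green, blue), "vfov" (degrees; the focal length in pixels is half the picture's height over the tangent of half this angle, whatever the lens; pixels are square), "cx", "cy" (the principal point, pixels), "dist_coeffs" ([k1, k2, p1, p2, k3] as OpenCV has them; the pictures are not rectified), "xyz" and "rotation" of the camera in the world. Camera axes: x right, y down, z forward; pixel columns grow to the right and rows downward; lengths in m; the calibration is good to about 2 mm. A picture is of the moment at which its call begins. There is no depth.
- arm.job_done(): hands the job in; it is judged then, once.
The state is a dict: "t": time; "q": joint angles; "qd": joint speeds; "joint_efforts": joint torques, N m; "eef_pos": TCP position; "ee_rot": TCP orientation; "force": force on the tool from outside, world axes, zero at the start; "moment": the same for the moment, N m; "width": finger opening in m; "gripper_force": force on a finger pad.
Only numpy, scipy, OpenCV 4.12 (cv2) and the standard library are available. Lean on these libraries where they do the work, as an engineer would, in place of code of your own. Each camera call takes 0.05 s, during which the arm holds its last target. There are 200 camera calls.

### The job

Secure the hopper of the tablet counter: push the linch pin from the machine's front through the eye of the post that stands up through the hopper's hold-down tongue, fully home to its shoulder and with its ring standing up, then flip the sprung ring over the post and press it down until it snaps over the pin's end. Work by feel and do not force the pin or lean on the machine, leave the other things where they are, and let go at the end.

Things in the scene. Friction and masses are not known exactly. Their poses are not given: they have to be found in the camera images.
- machine: Beige tablet counting machine, fixed, 260 deep (x) x 320 wide (y), flat deck 105 high; origin under its centre, its front (display, black speed knob, chute) faces its own -x. A clear hopper, 160 across, stands on the deck up to 280 high, axis at (-20, 75) mm. The hopper's steel hold-down tongue, 42 wide, runs along x = -45 towards -y, top face 20 above the deck, and has a long slot at its end.
- eye_upright (a point): Centre of the eye's hole if the eye post stood upright: (-45, -95, 143) mm in the machine's frame, axes as the machine's. The post stands up through the tongue's slot and leans to +y or -y on a very stiff pivot 62 below: the true hole is up to 10.5 to either side (y) of this point, at most 1 lower, same depth. The lean differs each time and is not measured: find the hole by feel or sight.
- eye_face (a point): Point 10 before eye_upright, in the plane of the eye's front face. The eye is a steel block 20 thick (x), 22 wide (y), 24 high, with one round through hole of 11 diameter parallel to the machine's x, almost sharp-edged. Moving the post takes over 30 N at the eye, which is forcing it.
- pin: Steel linch pin, about 125 g, lying on its flat head. Origin on the shank's axis at the shoulder (front of the head); x to the nose, z up (axis 8 above the counter). Shank 9.5 diameter, 38 long, end flat, edge broken by 0.7. Head: boss 12 long, 18 wide, 16 high, behind it a grip tab 28 long, 12 wide (y), 16 high. Home: shoulder against the eye's face. 1.5 play in the hole: it droops when let go.
- pin_grip (a point): Point on the pin's axis in the middle of the grip tab, 27 behind the shoulder.
- pin_nose (a point): Centre of the flat end of the shank, 38 ahead of the shoulder.
- pin_hinge (a point): Point on the pin's axis where the ring is hinged in the boss, 6 behind the shoulder; the hinge axis is the pin's y.
- ring_tab (a point): Centre of the flat thumb tab at the far end of the ring, 16 long, 14 wide, 3 thick, 54 from the hinge (wire end at 45, just over the pin's end); its x axis points from the hinge. Ring: sprung steel wire 4 thick, 45 wide over all, 36 clear inside. Press the tab down and away from the head, along the arc about the hinge, to lower the ring over the post; a finger over the shank itself would block it.
- ring (a joint): Angle of the ring; its height angle above the shank is this minus 0.25. Stands up and forward at about 1.25 to 1.5 rad, held by a light spring. At 0.45 to 0.35 its wire meets the edge of the pin's end; pressed on (about 3 to 8 N at the tab) it stretches over the end, drops behind it below 0.16 and rests at about 0.12; not snapped, it springs up again. 0 is a hard stop.
- scoop: Stainless pill scoop, a small cup 52 across, 30 high, with a flat handle; origin under the cup. Bystander.
- popper: Yellow plastic pet pill popper, a 190 long syringe-like rod with finger flanges, lying; origin under its barrel. Bystander.
- tub: Squat white polypropylene tub with a lid, 98 across, 64 high; origin under it. Bystander.
- vial_a: Amber vial with a white cap, 37 across, 69 high; origin under it. Bystander.
- vial_b: A second amber vial, the same. Bystander.
- spatula: Counting spatula, grey handle and steel blade, 185 long, 8 high, lying; origin under it. Bystander.
There are look-alikes about, which are no part of the job. Leave any pink or yellow look-alike of the pin alone.

How it is judged:
On the way, in this order (a step that is already met when the one before it is completed fails the run):
1. the pin is pushed through the eye, its shoulder within 3 mm of the eye's face, the ring still up (x of pin in the frame of eye_upright between -0.013 and -0.007 m and y of pin in the frame of eye_upright between -0.0115 and 0.0115 m and z of pin in the frame of eye_upright between -0.006 and 0.004 m and angle between the x axis of pin and the x axis of machine, either way round below 0.17 rad and value of joint ring above 0.6 rad), for 0.2 s.
2. the ring is snapped over the pin's end (x of pin in the frame of eye_upright between -0.013 and -0.007 m and y of pin in the frame of eye_upright between -0.0115 and 0.0115 m and z of pin in the frame of eye_upright between -0.006 and 0.004 m and angle between the x axis of pin and the x axis of machine, either way round below 0.17 rad and value of joint ring below 0.15 rad), for 0.2 s.
At the end, for the whole second after the job is handed in: The pin is through the eye, its shoulder within 3 mm of the eye's face and its axis within 0.17 rad of the hole's; the ring is snapped over the pin's end (joint ring under 0.15 rad); all at rest and let go (all of step 2 and linear speed of pin below 0.02 m/s and angular speed of pin below 0.3 rad/s); the robot touches nothing.
It fails at once if the pin is pushed against the post or the machine with more than 25 N while its ring is up (contact force between pin and machine above 25 N and value of joint ring above 0.6 rad).
It fails at once if the ring is pressed so hard that the pin is levered in the eye with more than 70 N (contact force between pin and machine above 70 N).
It fails at once if the robot itself pushes on the machine, its hopper or its post with more than 15 N (contact force between the arm and machine above 15 N).
It fails at once if another thing is shifted by more than 20 mm (distance of any of scoop, popper, tub, vial_a, vial_b, spatula from where it was at the start of the episode above 0.02 m).
It fails at once if the tub or a vial is knocked over (angle between any of tub, vial_a, vial_b's own z axis and vertical above 0.5 rad).
It also fails if it takes over 67 s, if anything falls off the work surface, if the arm or the gripper's body presses on something with over 40 N, if the wrist force passes 120 N, or if a joint passes its speed limit or range.

## Working session

There is one attempt and no reset: what is moved stays moved. The work goes in short steps, Python scripts to look and compute and a tool call to move; the robot and the scene stay as the last step left them, time stands still between calls to the robot, and variables do not carry over. Pictures are saved under pics/ and viewed, at most 10 in all, crops included, and the job is handed in when it is done.

Besides the shell and the picture viewer there is one more tool, called after "Emit:" by a JSON object that holds its "op" and its "data", one argument or row to a line. jog_arm: Moves the arm, as the interface text tells. Its arguments: {"type":"object","properties":{"deltas":{"type":"array"},"grip":{"type":"number"},"squeeze":{"type":"number"}},"required":["deltas"]}

```bash
ls; mkdir -p pics
python3 - <<'E'
from station import arm, grab_frame
import cv2
print(arm.get_state())
for n in("scene","top"):
    f=grab_frame(n); cv2.imwrite(f"pics/{n}0.png",cv2.cvtColor(f["img"],cv2.COLOR_RGB2BGR))
    print(n,{k:v for k,v in f.items() if k!="img"})
E
```

```text
pics
{'t': 0.0, 'q': array([-1.00288136e+00,  3.59388540e-01,  1.10671119e-02, -3.57820628e-04,
       -1.22407213e+00, -2.88114983e-01]), 'qd': array([ 0.00021638, -0.0008134 , -0.00173824,  0.00197025,  0.00096277,
        0.00123155]), 'joint_efforts': array([-6.23352043e-04, -5.82719493e+01,  2.93066007e+01,  6.99758694e+00,
        6.94809831e-03, -1.70301364e-04]), 'eef_pos': array([ 0.18626791, -0.64829342,  0.22562381]), 'ee_rot': array([ 3.13996567e+00, -1.31382615e-04, -2.86191442e+00]), 'force': array([0.37814918, 0.72034081, 0.43444872]), 'moment': array([-0.02233601, -0.00036723,  0.00276428]), 'gripper_force': 0.0, 'width': 0.08729150683313433}
scene {'vfov': 47.74648612653595, 'cx': 322.05421708791073, 'cy': 205.7108071662342, 'dist_coeffs': array([-0.0906342,  0.       ,  0.       ,  0.       ,  0.       ]), 'xyz': array([ 1.00672183, -0.82595028,  0.8023181 ]), 'rotation': array([-2.26857254, -0.01938822,  0.68271323])}
top {'vfov': 50.62639392214535, 'cx': 321.7891604805971, 'cy': 198.7378461936098, 'dist_coeffs': array([-0.02758063,  0.        ,  0.        ,  0.        ,  0.        ]), 'xyz': array([ 0.33272476, -0.19459582,  1.00493148]), 'rotation': array([-2.96735557, -0.0037837 , -1.54641974])}
```

View pics/scene0.png

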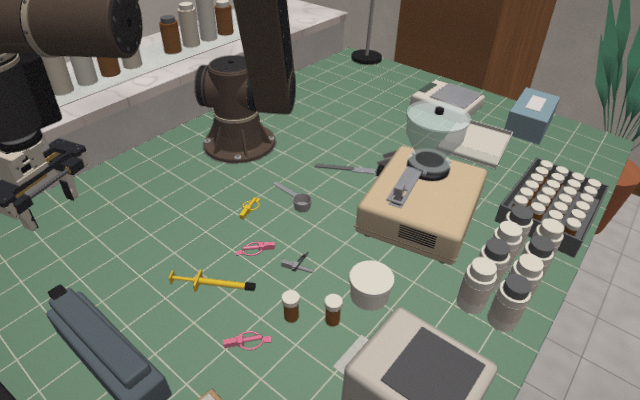

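View pics/top0.png

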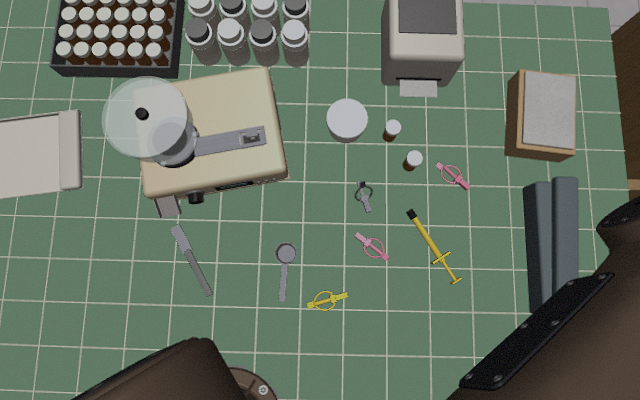

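Candidates for the pin are in the top view: grey at (365,197), pink at (453,176) and (372,246), yellow at (327,300). Only the grey one is bare steel, so I'm confirming it in an enlarged crop with the eye post alongside.

```bash
cat > h.py <<'E'
import numpy as np, cv2
from scipy.spatial.transform import Rotation as R
from station import arm, grab_frame
def K(f):
    F=200/np.tan(np.radians(f["vfov"])/2); return np.array([[F,0,f["cx"]],[0,F,f["cy"]],[0,0,1]])
def rot(f): return R.from_euler('xyz',f["rotation"]).as_matrix()
def rays(f,px):
    u=cv2.undistortPoints(np.float64(px).reshape(-1,1,2),K(f),f["dist_coeffs"]).reshape(-1,2)
    return np.c_[u,np.ones(len(u))]@rot(f).T
def onz(f,px,z):
    d=rays(f,px); c=f["xyz"]; return c+d*((z-c[2])/d[:,2])[:,None]
def tri(fa,pa,fb,pb):
    out=[]
    for a,b in zip(rays(fa,pa),rays(fb,pb)):
        s=np.linalg.lstsq(np.c_[a,-b],fb["xyz"]-fa["xyz"],rcond=None)[0]
        p,q=fa["xyz"]+s[0]*a,fb["xyz"]+s[1]*b; out.append(np.r_[(p+q)/2,np.linalg.norm(p-q)])
    return np.array(out)
def proj(f,P):
    P=np.float64(P).reshape(-1,3); Rm=rot(f).T
    return cv2.projectPoints(P,cv2.Rodrigues(Rm)[0],-Rm@f["xyz"],K(f),f["dist_coeffs"])[0].reshape(-1,2)
def crop(f,x,y,w,h,s):
    c=f["img"][y:y+h,x:x+w]; return cv2.cvtColor(cv2.resize(c,None,fx=s,fy=s,interpolation=cv2.INTER_CUBIC),cv2.COLOR_RGB2BGR)
E
python3 - <<'E'
from h import *
t,s=grab_frame("top"),grab_frame("scene")
a=np.hstack([crop(t,340,170,50,50,8)[:300],crop(s,275,245,50,50,8)[:300]])
b=np.hstack([crop(t,190,112,100,75,4),crop(s,380,155,100,75,4)])
cv2.imwrite("pics/c1.png",np.vstack([a,b]))
print(a.shape,b.shape)
E
```

```text
(300, 800, 3) (300, 800, 3)
```

View pics/c1.png

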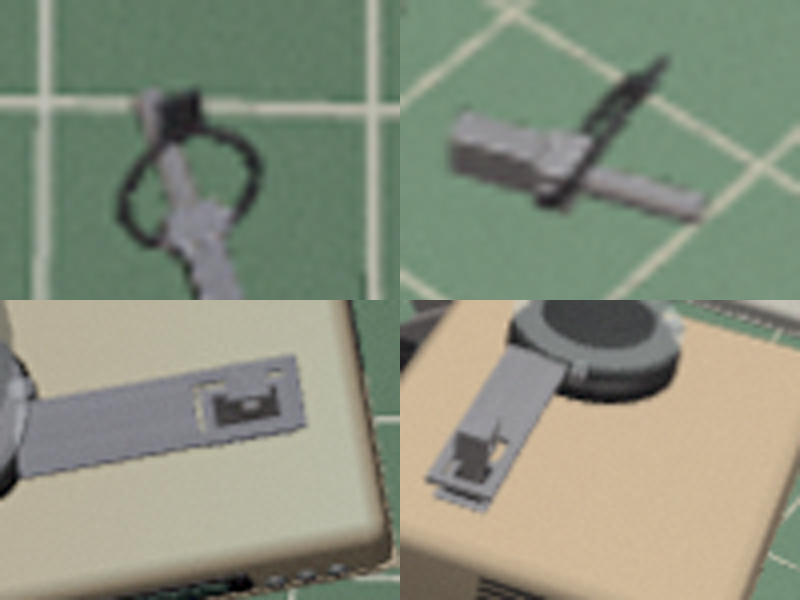

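The crop shows a bare steel pin with a dark ring standing up. Its nose is at top (358.5,182) / scene (313,271) and its head points down-right in the top view; the pink and yellow ones are look-alikes. The eye post stands in the tongue's slot at about top (251,139) / scene (399,192). Next I'm measuring both.

```bash
cat > m.py <<'E'
from h import *
def mask(f,box,lo=0,hi=255,smax=40):
    x,y,w,h=box; m=np.zeros(f["img"].shape[:2],np.uint8)
    hsv=cv2.cvtColor(f["img"],cv2.COLOR_RGB2HSV)
    m[y:y+h,x:x+w]=((hsv[...,1]<smax)&(hsv[...,2]>=lo)&(hsv[...,2]<=hi))[y:y+h,x:x+w]
    n,l,st,c=cv2.connectedComponentsWithStats(m); k=1+np.argmax(st[1:,4]); return (l==k).astype(np.uint8)
def axis(m):
    p=np.argwhere(m)[:,::-1].astype(float); c=p.mean(0); d=np.linalg.svd(p-c,full_matrices=False)[2][0]
    q=(p-c)@d; return c,d,c+d*q.min(),c+d*q.max(),len(p)
E
python3 - <<'E'
from m import *
np.set_printoptions(precision=4,suppress=True)
t,s=grab_frame("top"),grab_frame("scene")
hsv=cv2.cvtColor(t["img"],cv2.COLOR_RGB2HSV)
for p in[(368,205),(360,187),(363,196),(345,200),(230,140),(251,139)]: print(p,hsv[p[1],p[0]],end=' ')
print()
mt=mask(t,(340,175,45,45),95,255,45); ms=mask(s,(275,245,45,35),80,255,45)
for f,m in((t,mt),(s,ms)): print(axis(m))
# tongue
tt=mask(t,(192,112,85,50),80,255,45); ss=mask(s,(380,160,65,50),80,255,45)
for f,m in((t,tt),(s,ss)):
    c=max(cv2.findContours(m,cv2.RETR_EXTERNAL,cv2.CHAIN_APPROX_NONE)[0],key=len)
    print(cv2.approxPolyDP(c,2,True).reshape(-1,2).tolist())
# predicted corner checks on z planes
P=[(264,125.75),(266,143.25),(195,156.25),(197.5,138.25)]
print(onz(t,P,.125))
print("pin nose tri",tri(t,[(358.5,182.5)],s,[(312.5,271)]))
out=np.hstack([crop(t,60,50,240,160,2.5),cv2.resize(cv2.cvtColor(np.uint8(np.maximum(mt,tt)*255),cv2.COLOR_GRAY2BGR)[100:220,190:390],(200,120))]) if 0 else None
E
```

```text
(368, 205) [120  17 137] (360, 187) [124  32  56] (363, 196) [120  11 141] (345, 200) [ 43  18 174] (230, 140) [120  15 136] (251, 139) [170   9  89] 
(array([346.9783, 193.0707]), array([-0.1369,  0.9906]), array([349.4113, 175.4716]), array([343.4049, 218.9177]), 184)
(array([297.2928, 262.1396]), array([0.9017, 0.4323]), array([276.7726, 252.3024]), array([316.8381, 271.5096]), 444)
[[192, 112], [192, 151], [196, 157], [192, 161], [276, 161], [276, 129], [272, 112]]
[[444, 160], [435, 167], [425, 166], [416, 160], [408, 160], [414, 166], [406, 167], [387, 197], [388, 203], [401, 207], [420, 173], [425, 175], [427, 171], [444, 171]]
[[ 0.6461 -0.0642  0.125 ]
 [ 0.6065 -0.0705  0.125 ]
 [ 0.5737  0.0812  0.125 ]
 [ 0.6142  0.0789  0.125 ]]
pin nose tri [[ 0.5518 -0.2804  0.0068  0.0037]]
```

Run:
```python
from m import *
np.set_printoptions(precision=4,suppress=True)
t,s=grab_frame("top"),grab_frame("scene")
def gm(f,box,lo,hi=255):
    x,y,w,h=box; m=np.zeros((400,640),np.uint8); I=f["img"].astype(int)
    ok=(I[...,2]>=I[...,0]-3)&(I[...,2]>=I[...,1]+2)&(I.max(2)>=lo)&(I.max(2)<=hi)
    m[y:y+h,x:x+w]=ok[y:y+h,x:x+w]; n,l,st,c=cv2.connectedComponentsWithStats(m); return (l==1+np.argmax(st[1:,4])).astype(np.uint8)
mt=gm(t,(340,170,45,50),90); ms=gm(s,(270,245,50,35),75)
for n,f,m in(("top",t,mt),("scene",s,ms)):
    c,d,a,b,k=axis(m); print(n,c,d,a,b,k)
    print(cv2.approxPolyDP(max(cv2.findContours(m,0,cv2.CHAIN_APPROX_NONE)[0],key=len),1.2,True).reshape(-1,2).tolist())
tt=gm(t,(195,112,85,50),100); ss=gm(s,(380,165,60,45),90)
ct=max(cv2.findContours(tt,0,cv2.CHAIN_APPROX_NONE)[0],key=len).reshape(-1,2)
print(cv2.approxPolyDP(ct,2,True).reshape(-1,2).tolist())
# long edges in world at z=.125
w=onz(t,ct,.125); c=w[:,:2].mean(0); 
r=cv2.minAreaRect(np.float32(w[:,:2]*1000)); print("rect",r, cv2.boxPoints(r))
# beige deck
I=t["img"].astype(int); hsv=cv2.cvtColor(t["img"],cv2.COLOR_RGB2HSV)
bm=((hsv[...,0]>8)&(hsv[...,0]<32)&(hsv[...,1]>25)&(hsv[...,2]>140)).astype(np.uint8); bm[:,310:]=0; bm[:50]=0;bm[240:]=0
n,l,st,_=cv2.connectedComponentsWithStats(bm); bm=(l==1+np.argmax(st[1:,4]))
cb=max(cv2.findContours(bm.astype(np.uint8),0,cv2.CHAIN_APPROX_NONE)[0],key=len)
print(cv2.approxPolyDP(cb,3,True).reshape(-1,2).tolist())
out=np.hstack([crop(t,60,55,240,150,1.6),crop(s,350,130,150,120,2)]);
```

```text
top [365.6437 202.2644] [0.3055 0.9522] [363.4701 195.4909] [368.4051 210.87  ] 87
[[365, 195], [360, 199], [364, 202], [366, 210], [368, 211], [370, 210], [366, 199], [368, 196]]
scene [290.5686 263.0784] [0.9596 0.2813] [282.1169 260.6011] [296.7399 264.8874] 51
[[282, 261], [286, 262], [287, 264], [291, 263], [294, 268], [297, 264], [297, 262], [292, 263], [290, 261]]
[[263, 126], [197, 137], [195, 131], [195, 155], [263, 144]]
rect ((610.7951049804688, 8.203819274902344), (55.03028106689453, 152.64620971679688), 5.826571941375732) [[575.674   81.3393]
 [591.1703 -70.5182]
 [645.9163 -64.9317]
 [630.4199  86.9259]]
[[266, 67], [172, 83], [182, 93], [200, 136], [263, 124], [268, 142], [264, 146], [198, 156], [179, 168], [140, 161], [146, 195], [284, 169]]
```

Run:
```python
from m import *
np.set_printoptions(precision=4,suppress=True)
t,s=grab_frame("top"),grab_frame("scene")
I=t["img"].astype(float); C=I[...,0]-I[...,2]   # beige>0, grey<=0
C=cv2.GaussianBlur(C,(3,3),0)
up,lo=[],[]
def cross(v,th):  # first falling crossing
    for i in range(len(v)-1):
        if (v[i]-th)*(v[i+1]-th)<=0 and v[i]!=v[i+1]: return i+(v[i]-th)/(v[i]-v[i+1])
for x in range(208,260):
    yc=int(round(146-(x-200)*.175)); a=C[yc-18:yc-2,x]; b=C[yc+2:yc+18,x]
    th=(C[yc-16,x]+min(a))/2; k=cross(a,th); 
    if k is not None: up.append((x,yc-18+k))
    th=(C[yc+16,x]+min(b))/2; k=cross(b[::-1],th)
    if k is not None: lo.append((x,yc+17-k))
for n,e in(("up",up),("lo",lo)):
    w=onz(t,e,.125)[:,:2]
    p=np.polyfit(w[:,1],w[:,0],1); r=w[:,0]-np.polyval(p,w[:,1]); ok=abs(r)<2*r.std(); p=np.polyfit(w[ok,1],w[ok,0],1)
    print(n,"x = %.4f*y + %.4f"%tuple(p),"yaw",-np.arctan(p[0]),"rms",r[ok].std())
# tongue end, rightmost edge for rows 128..142
en=[]
for y in range(129,142):
    v=C[y,254:276]; k=cross(v,(v[-4]+v[:9].min())/2)
    # last crossing
    k=cross(v[::-1],(v[-4]+v[6:9].mean())/2)
    if k is not None: en.append((275-k,y))
print(np.c_[en,onz(t,en,.125)[:,:2]][::3])
# pin per-row centroid: R channel dominance against green: G-(R+B)/2 low
D=I[...,1]-(I[...,0]+I[...,2])/2
for y in range(178,217):
    print(y,''.join('%4d'%d for d in D[y,350:378]),' V',''.join('%4d'%d for d in I[y,352:374].mean(1)) if y%3==0 else '')
```

```text
up x = -0.2150*y + 0.6343 yaw 0.21182350531778402 rms 0.00013399631698245333
lo x = -0.2002*y + 0.5906 yaw 0.19755044209889525 rms 0.00028993570353744554
[[264.0195 129.       0.6387  -0.0646]
 [264.5107 132.       0.6319  -0.066 ]
 [264.9898 135.       0.6251  -0.0674]
 [265.5208 138.       0.6183  -0.0689]
 [266.1206 141.       0.6116  -0.0705]]
178   23  24  23  23  24  23  25  23  22  24  25  24  22  23  23  23  23  24  22  24  23  22  21  22  22  24  25  26  V 
179   24  23  23  23  24  24  22  22  23  22  23  23  25  23  24  24  23  24  24  23  22  24  23  22  22  23  23  23  V 
180   22  23  22  22  22  24  23  25  25  20  23  24  25  27  21  25  24  24  24  22  24  22  22  23  22  23  24  22  V  106 109 104 107 107 106 109 106 108 106 111 108 103 103 107 110 106 108 105 106 109 107
181   23  26  25  24  25  25  21  15   3   0  14  21  14   7   7  21  25  24  23  23  25  24  25  23  23  24  23  24  V 
182   10   9   9   9  10   8   6   2  -5  -3   3   4   2  -1  -2  11  14  14  16  15  17  19  20  19  19  20  22  20  V 
183   15  11  11  13  10  11   8   0  -3  -2  -5  -3  -1 
[... 4412 characters left out ...]
  21  26  22  24  23  24  23  23  23  V 
213   23  23  22  21  22  24  22  21  23  23  23  25  24  22  24  25  24  23  23  23  26  20  24  22  23  24  24  24  V  107 110 108 109 107 108 105 108 108 106 105 109 104 107 104  99 107 110 104 106 108 107
214   23  24  23  24  23  25  22  22  24  21  21  24  22  23  23  24  23  24  21  24  24  23  21  23  23  23  25  24  V 
215   23  23  23  24  25  24  23  24  22  23  22  24  24  23  25  23  25  23  25  23  23  22  24  25  23  25  24  23  V 
216   24  22  24  23  23  23  23  23  25  24  22  24  24  22  21  21  25  24  24  22  23  22  25  23  21  22  23  22  V  109 106 108 109 107 106 107 107 109 108 106 113 108 106 108 107 106 111 106 105 107 107
```

```bash
cat > go.py <<'E'
from h import *
np.set_printoptions(precision=4,suppress=True)
def plan(target,yaw=None):   # units needed from the current measured pose
    s=arm.get_state(); Rm=R.from_euler('xyz',s["ee_rot"]).as_matrix()
    d=Rm.T@(np.array(target)-s["eef_pos"])/.06; w=s["ee_rot"][2]
    turn=0 if yaw is None else -np.degrees((yaw-w+np.pi)%(2*np.pi)-np.pi)/5
    print("t",s["t"],"pos",s["eef_pos"],"rot",s["ee_rot"],"F",s["force"],"w",s["width"],"gf",s["gripper_force"]); print("DELTA",d,turn)
E
python3 - <<'E'
from go import *
t,s=grab_frame("top"),grab_frame("scene")
p=onz(t,[(361.25,191),(362.2,193),(366.2,204),(367.2,207),(368.15,210)],.012); print(p)
d=p[2:].mean(0)-p[:2].mean(0); print("yaw",np.arctan2(d[1],d[0]), "head only",np.arctan2(*(p[2]-p[4])[[1,0]]))
e=onz(t,[(358.6,181.0),(369.0,211.7)],.008); print("ends",e,np.linalg.norm(e[0]-e[1]), np.arctan2(*(e[0]-e[1])[[1,0]]))
print("tail->scene",proj(s,[e[1],e[1]+[0,0,.008],e[0]]))
d=e[0]-e[1]; d/=np.linalg.norm(d); g=e[0]-d*.066; print("grasp",g)
print(tri(t,[(369,211.5)],s,[(282.3,261.5)]))
# eye closeup
cv2.imwrite("pics/eye.png",np.hstack([crop(t,232,122,36,30,11),crop(s,382,172,36,30,11)]))
yaw=np.arctan2(d[1],d[0]); plan([g[0],g[1],.12],yaw-np.pi)
E
```

```text
[[ 0.5287 -0.2881  0.012 ]
 [ 0.5239 -0.2904  0.012 ]
 [ 0.4975 -0.3001  0.012 ]
 [ 0.4903 -0.3025  0.012 ]
 [ 0.4831 -0.3048  0.012 ]]
yaw -2.7881965830771565 head only 0.3186276824982918
ends [[ 0.5539 -0.2818  0.008 ]
 [ 0.4797 -0.3073  0.008 ]] 0.0784651092019885 0.3308276942073616
tail->scene [[281.2385 262.5458]
 [281.103  260.236 ]
 [312.0167 271.5416]]
grasp [ 0.4915 -0.3033  0.008 ]
[[ 0.4806 -0.3061  0.0111  0.0024]]
t 0.6 pos [ 0.1864 -0.6487  0.2265] rot [ 3.1416  0.     -2.8618] F [-0.0376  0.1197  0.0817] w 0.08749894212058863 gf 0.0
DELTA [-6.4776  4.1291  1.776 ] -0.5844844096920978
```

View pics/eye.png

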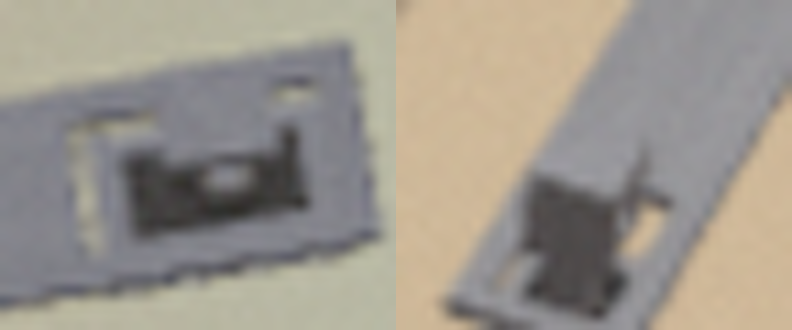

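Hole mouth: a bright spot in the post's dark front face at top about (252.2,137.4), with the block's top front edge centred at (251.7,135.0). The pin is 78.5 mm long (78 expected) and about 8 mm high, so the measurement fits. Moving over it now.

Emit:
{"op": "jog_arm", "data": {
  "deltas": [
    [[-0.8, 0.52, 0.0, -0.1], [-1.62, 1.03, 0.0, -0.2], [-2.43, 1.55, 0.2, -0.3], [-3.24, 2.06, 0.5, -0.4], [-4.05, 2.58, 0.8, -0.5], [-4.86, 3.1, 1.1, -0.58], [-5.67, 3.61, 1.4, -0.58], [-6.48, 4.13, 1.78, -0.58]]
  ],
  "grip": 40
}}

```text
t: 1.6
eef_pos: [0.4932, -0.3018, 0.12]
ee_rot: [-3.14, 0.001, -2.811]
force: [1.1, -1.4, -0.3]
width: 0.0401
gripper_force: 0.0
```

Run:
```python
from go import *
t=grab_frame("top")
for z,p in((.154,(251.7,135.0)),(.143,(252.2,137.4))): print(onz(t,[p],z))
plan([.4915,-.3033,.004],.325-np.pi)
```

```text
[[ 0.6148 -0.0437  0.154 ]]
[[ 0.6131 -0.0431  0.143 ]]
t 1.65 pos [ 0.4956 -0.2975  0.1166] rot [ 3.1403 -0.0001 -2.809 ] F [ 2.6741  4.1297 -2.4859] w 0.04005961145116788 gf 0.0
DELTA [ 0.0961 -0.0707  1.8772] 0.08705351013668225
```

Emit:
{"op": "jog_arm", "data": {
  "deltas": [
    [[0, 0, 0, 0], [0, 0, 0, 0], [0, 0, 0.5, 0], [0, 0, 1.0, 0], [0, 0, 1.4, 0], [0, 0, 1.4, 0]]
  ]
}}

```text
t: 2.4
eef_pos: [0.4898, -0.304, 0.0348]
ee_rot: [3.14, -0.002, -2.813]
force: [0.3, 0.1, 0.1]
width: 0.0399
gripper_force: 0.0
```

Run:
```python
from go import *
t=grab_frame("top"); s=grab_frame("scene")
cv2.imwrite("pics/pre.png",np.hstack([crop(t,325,160,80,80,5),crop(s,260,220,80,80,5)]))
plan([.4915,-.3033,.004],.328-np.pi)
```

```text
t 2.5 pos [ 0.4917 -0.3043  0.0368] rot [-3.1408  0.0007 -2.8122] F [0.2078 0.0167 0.2171] w 0.04015855310211426 gf 0.0
DELTA [-0.0012  0.0168  0.5472] 0.01545193165692808
```

View pics/pre.png

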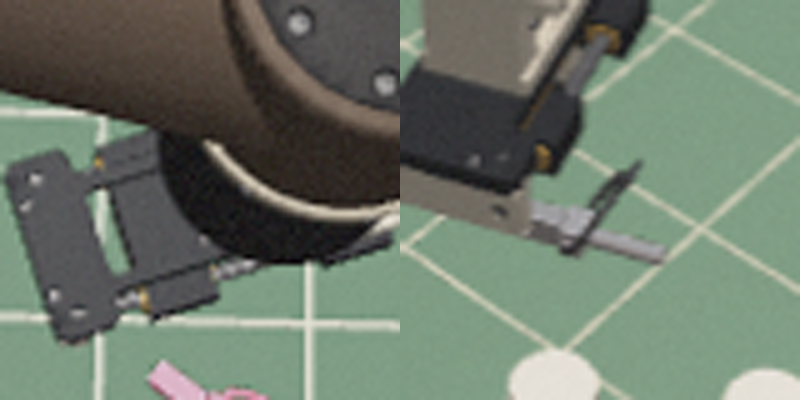

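The fingers straddle the head tab in line with the pin, and the ring is clear ahead of the body. Going down to grip.

Emit:
{"op": "jog_arm", "data": {
  "deltas": [
    [[0, 0, 0.3, 0], [0, 0, 0.53, 0], [0, 0, 0.53, 0], [0, 0, 0.53, 0]]
  ]
}}

```text
t: 3.0
eef_pos: [0.4921, -0.3034, 0.0046]
ee_rot: [-3.141, 0.001, -2.811]
force: [0.7, 0.1, 0.3]
width: 0.0399
gripper_force: 0.0
```

Emit:
{"op": "jog_arm", "data": {
  "deltas": [
    [[0, 0, 0, 0], [0, 0, 0, 0], [0, 0, 0, 0], [0, 0, 0, 0], [0, 0, 0, 0]]
  ],
  "grip": 0,
  "squeeze": 30
}}

```text
t: 3.62
eef_pos: [0.4917, -0.3032, 0.0041]
ee_rot: [-3.141, 0.0, -2.811]
force: [-0.2, 0.9, 2.0]
width: 0.0117
gripper_force: 29.9
```

Run:
```python
from go import *
t=grab_frame("top"); u=np.array([.9787,.2055]); n=np.array([-.2055,.9787])
# hopper lid outline, fit by Hough
g=cv2.medianBlur(cv2.cvtColor(t["img"],cv2.COLOR_RGB2GRAY),3)[60:180,80:220]
c=cv2.HoughCircles(g,cv2.HOUGH_GRADIENT,1.5,50,param1=80,param2=20,minRadius=30,maxRadius=60); print(c)
for px in ((146.5,117),(142,113.5)):
    for z in (.28,.27): 
        w=onz(t,[px],z)[0][:2]; print(px,z,w,"lat",w@n,"along",w@u)
plan([.5347,-.0600,.19],.207-np.pi)
```

```text
[[[60.75 47.25 49.2 ]]]
(146.5, 117) 0.28 [0.6026 0.1266] lat 8.58053786767371e-05 along 0.615775796477444
(146.5, 117) 0.27 [0.6063 0.131 ] lat 0.003657338434738977 along 0.6203297098772581
(142, 113.5) 0.28 [0.6091 0.1355] lat 0.007463828204458567 along 0.6239659377436738
(142, 113.5) 0.27 [0.6129 0.1401] lat 0.011137136711413587 along 0.6286328292868102
t 3.675 pos [ 0.4917 -0.3032  0.0041] rot [-3.1415  0.0002 -2.8111] F [-0.4178  0.8891  2.2631] w 0.01198131058633067 gf 29.877629578113556
DELTA [-1.9936  3.6013 -3.0978] 1.414845076943853
```

Emit:
{"op": "jog_arm", "data": {
  "deltas": [
    [[0, 0, -0.8, 0], [0, 0, -1.6, 0], [-0.3, 0.5, -2.4, 0.2], [-0.65, 1.2, -3.1, 0.5], [-1.0, 1.8, -3.1, 0.8], [-1.35, 2.4, -3.1, 1.1], [-1.7, 3.0, -3.1, 1.41], [-1.99, 3.6, -3.1, 1.41]]
  ]
}}

```text
t: 4.68
eef_pos: [0.5344, -0.0587, 0.1897]
ee_rot: [3.141, -0.0, -2.935]
force: [-0.2, 0.0, -2.1]
width: 0.0118
gripper_force: 29.9
```

Emit:
{"op": "jog_arm", "data": {
  "deltas": [
    [[0, 0, 0, 0], [0, 0, 0, 0], [0, 0, 0.5, 0], [0, 0, 0.85, 0], [0, 0, 0.85, 0], [0, 0, 0.85, 0]]
  ]
}}

```text
t: 5.42
eef_pos: [0.5349, -0.0608, 0.1397]
ee_rot: [-3.141, 0.001, -2.935]
force: [0.3, -0.5, -0.9]
width: 0.0116
gripper_force: 29.9
```

Run:
```python
from go import *
t=grab_frame("top"); s=grab_frame("scene")
cv2.imwrite("pics/app.png",np.hstack([crop(t,210,110,60,60,6.6),crop(s,365,165,60,60,6.6)]))
plan([.5347,-.0600,.1388],.207-np.pi)
```

```text
t 5.525 pos [ 0.5352 -0.0604  0.14  ] rot [-3.1414  0.0017 -2.9346] F [-0.2224  0.3905 -0.8331] w 0.011602168059078774 gf 29.878730177879333
DELTA [0.0063 0.008  0.0208] 0.00039276164446569613
```

View pics/app.png

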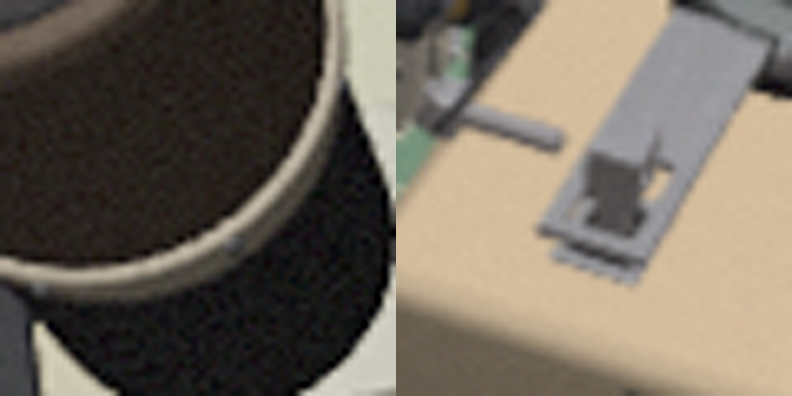

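Run:
```python
from go import *
s=grab_frame("scene"); u=np.array([.9787,.2055]); n=np.array([-.2055,.9787])
for nm,px,z in(("blk front",(393.1,187.2),.155),("blk back",(402.2,189.5),.155),("nose",(389.3,185.9),.1435),("tongue corner",(387,199.5),.125),("nose top",(389.0,184.8),.147)):
    w=onz(s,[px],z)[0][:2]; print(nm,w,"along",w@u,"lat",w@n)
# subpixel-ish: print upscaled brightness around block
I=s["img"].mean(2)
for y in range(180,200): print(y,' '.join('%3d'%v for v in I[y,384:410]))
st=arm.get_state(); p=st["eef_pos"][:2]; print("tcp along",p@u,"lat",p@n, "nose pred",proj(s,[list(p+.066*u)+[.144]]))
```

```text
blk front [ 0.6142 -0.0572] along 0.5893153329385029 lat -0.18223279875434015
blk back [ 0.6353 -0.0507] along 0.6113582833075992 lat -0.1801992996195801
nose [ 0.5974 -0.0452] along 0.5753824968770497 lat -0.16703131022203418
tongue corner [ 0.6107 -0.0723] along 0.5828139556904783 lat -0.1962559441872302
nose top [ 0.5967 -0.0462] along 0.5744689748878214 lat -0.16778109077940914
180 185 185 185 184 185 183 186 184 186 185 186 186 186 183 163 151 151 151 153 157 156 154 152 152 154 154
181 187 185 186 185 185 184 187 185 185 187 186 187 185 175 156 150 150 154 154 155 155 153 152 153 154 155
182 173 181 185 186 186 186 186 185 184 186 185 186 178 163 156 153 152 153 156 155 151 153 156 155 156 155
183 160 163 165 171 182 185 186 185 187 185 185 181 167 155 155 151 154 151 156 154 154 153 155 152 154 155
184 145 153 154 159 161 164 177 186 185 187 186 174 158 155 152 153 155 153 154 155 146 151 156 155 155 153
185 116 130 138 145 150 144 159 178 186 185 178 164 156 156 154 157 157 157 156 156 137 145 153 152 155 156
186 100 101 103 114 128 119 144 177 186 183 168 159 158 157 157 158
[... 829 characters left out ...]
154 141 102  80  76  77  79  77  80  76  85 134 178 180 158 152 153 139 168
195 187 185 186 184 174 158 154 149 132 135 130  99  78  81  76  77  79  96 142 163 162 152 153 145 151 178
196 186 186 185 177 162 152 151 142 144 152 127  91  74  75  76  77  78  85 119 148 153 151 153 138 168 184
197 185 186 181 165 155 154 138 143 150 140  96  70  72  77  74  83  77  65  78 136 152 153 138 148 180 185
198 185 186 175 159 153 153 146 145 153 117  66  65  76  75  74  85  82  57  99 142 154 155 136 167 183 185
199 186 172 139 115 128 147 150 150 153 131 112 101  82  76  74  87  85  86 130 150 153 140 150 178 185 185
tcp along 0.5112924003543443 lat -0.1689701959822621 nose pred [[389.7839 186.3985]]
```

Emit:
{"op": "jog_arm", "data": {
  "deltas": [
    [[-0.08, 0, 0.02, 0], [-0.15, 0, 0.02, 0], [-0.15, 0, 0.02, 0], [-0.17, 0, 0.02, 0], [-0.19, 0, 0.02, 0], [-0.19, 0, 0.02, 0]]
  ]
}}

```text
t: 6.32
eef_pos: [0.5457, -0.0578, 0.1378]
ee_rot: [-3.142, 0.0, -2.934]
force: [0.5, 0.5, -1.0]
width: 0.0121
gripper_force: 29.9
```

Emit:
{"op": "jog_arm", "data": {
  "deltas": [
    [[-0.01, 0, 0, 0], [-0.02, 0, 0, 0], [-0.03, 0, 0, 0], [-0.04, 0, 0, 0], [-0.04, 0, 0, 0]]
  ]
}}

```text
t: 6.95
eef_pos: [0.5481, -0.0573, 0.1378]
ee_rot: [-3.142, 0.0, -2.934]
force: [0.0, 0.1, -0.8]
width: 0.0112
gripper_force: 29.9
```

Emit:
{"op": "jog_arm", "data": {
  "deltas": [
    [[-0.01, 0, 0, 0], [-0.02, 0, 0, 0], [-0.03, 0, 0, 0], [-0.04, 0, 0, 0], [-0.04, 0, 0, 0]]
  ]
}}

```text
t: 7.58
eef_pos: [0.5504, -0.0568, 0.1378]
ee_rot: [-3.142, 0.0, -2.934]
force: [0.6, -0.2, -0.4]
width: 0.0116
gripper_force: 29.9
```

Emit:
{"op": "jog_arm", "data": {
  "deltas": [
    [[-0.01, 0, 0, 0], [-0.02, 0, 0, 0], [-0.03, 0, 0, 0], [-0.04, 0, 0, 0], [-0.04, 0, 0, 0]]
  ]
}}

```text
t: 8.2
eef_pos: [0.5528, -0.0563, 0.1378]
ee_rot: [3.142, 0.0, -2.934]
force: [-0.1, -0.0, -0.8]
width: 0.0114
gripper_force: 29.9
```

Emit:
{"op": "jog_arm", "data": {
  "deltas": [
    [[-0.015, 0, 0, 0], [-0.03, 0, 0, 0], [-0.04, 0, 0, 0], [-0.05, 0, 0, 0], [-0.05, 0, 0, 0]]
  ]
}}

```text
t: 8.82
eef_pos: [0.5557, -0.0557, 0.1378]
ee_rot: [-3.142, 0.0, -2.934]
force: [0.4, -0.7, -0.2]
width: 0.0118
gripper_force: 29.9
```

Emit:
{"op": "jog_arm", "data": {
  "deltas": [
    [[-0.015, 0, 0, 0], [-0.03, 0, 0, 0], [-0.04, 0, 0, 0], [-0.05, 0, 0, 0], [-0.05, 0, 0, 0]]
  ]
}}

```text
t: 9.45
eef_pos: [0.5587, -0.0551, 0.1378]
ee_rot: [-3.142, 0.0, -2.934]
force: [0.1, -0.1, -0.9]
width: 0.0118
gripper_force: 29.9
```

Run:
```python
from go import *
s=grab_frame("scene"); I=s["img"].mean(2)
for y in range(178,202): print(y,' '.join('%3d'%v for v in I[y,380:410]))
plan([.6,-.05,.1388])
```

```text
178 111 124 166 185 186 158 107  67  62  96 150 178 184 186 187 183 183 184 187 169 154 152 153 154 154 154 155 152 153 154
179 112 131 166 186 170 121  63  55  76 144 180 184 187 187 185 184 187 184 174 157 151 155 152 156 154 155 154 151 155 152
180 117 148 172 175 148  95  56  69 141 179 186 186 184 184 185 187 186 181 165 150 152 152 154 155 154 153 152 154 156 153
181 132 148 160 162 141  95  57 108 167 184 184 186 188 184 185 187 185 173 157 151 151 155 155 156 155 153 152 155 154 154
182 135 153 155 161 131  80 110 160 179 183 186 186 184 186 184 184 178 166 158 154 152 154 157 155 153 153 156 153 153 155
183 156 160 158 135  81  81 146 182 185 187 186 184 185 185 185 182 169 154 154 153 153 155 155 156 154 153 153 153 157 154
184 106 118 112  79  78 127 160 167 171 183 187 185 186 187 184 174 157 153 156 153 154 154 154 155 147 149 153 155 155 157
185  88  85  67  61 103 138 151 155 162 162 167 173 183 184 179 164 156 156 156 156 157 156 157 159 138 149 155 156 156 156
186  80  64  50  74  96 113 125 134 142 149 154 161 164 167 164 158 158 158 159 156 155 158 157 150 125 145 
[... 1348 characters left out ...]
 77 136 154 153 138 149 178 184
198 183 186 185 186 185 186 178 159 154 152 143 145 154 119  65  68  75  76  75  85  81  55  99 142 151 154 138 169 186 188
199 185 186 186 184 185 174 141 114 129 146 153 152 149 133 112 101  85  73  74  86  83  85 131 153 153 139 151 179 186 187
200 186 186 184 187 186 181 141 105 102 109 112 130 150 151 149 144 128 121 107  92  71 124 148 154 146 146 175 181 184 184
201 185 185 185 186 186 187 178 172 157 139 115  97 106 113 130 149 150 149 145 140 136 148 154 155 129 162 183 183 186 185
t 9.5 pos [ 0.5586 -0.0551  0.1378] rot [ 3.1416  0.0001 -2.9342] F [ 0.2156 -0.6189  0.1837] w 0.011674343802348544 gf 29.880870580673218
DELTA [-0.6919 -0.0594 -0.0171] 0
```

The pin is entering the hole with no contact force (nose about 11 mm past the face), so I'm continuing.

Emit:
{"op": "jog_arm", "data": {
  "deltas": [
    [[-0.025, 0, 0, 0], [-0.05, 0, 0, 0], [-0.075, 0, 0, 0], [-0.1, 0, 0, 0], [-0.1, 0, 0, 0]]
  ]
}}

```text
t: 10.12
eef_pos: [0.5647, -0.0538, 0.1378]
ee_rot: [-3.142, 0.0, -2.934]
force: [0.4, 0.6, -0.3]
width: 0.0117
gripper_force: 29.9
```

Emit:
{"op": "jog_arm", "data": {
  "deltas": [
    [[-0.025, 0, 0, 0], [-0.05, 0, 0, 0], [-0.075, 0, 0, 0], [-0.1, 0, 0, 0], [-0.1, 0, 0, 0]]
  ]
}}

```text
t: 10.75
eef_pos: [0.5705, -0.0526, 0.1378]
ee_rot: [3.142, 0.0, -2.934]
force: [-0.2, -1.5, -1.1]
width: 0.0118
gripper_force: 29.9
```

Emit:
{"op": "jog_arm", "data": {
  "deltas": [
    [[-0.025, 0, 0, 0], [-0.05, 0, 0, 0], [-0.075, 0, 0, 0], [-0.1, 0, 0, 0], [-0.1, 0, 0, 0]]
  ]
}}

```text
t: 11.38
eef_pos: [0.5764, -0.0513, 0.1378]
ee_rot: [3.142, 0.0, -2.934]
force: [0.3, -0.5, -0.9]
width: 0.0115
gripper_force: 29.9
```

Emit:
{"op": "jog_arm", "data": {
  "deltas": [
    [[-0.02, 0, 0, 0], [-0.04, 0, 0, 0], [-0.055, 0, 0, 0], [-0.07, 0, 0, 0], [-0.07, 0, 0, 0]]
  ]
}}

```text
t: 12.0
eef_pos: [0.5804, -0.0505, 0.1378]
ee_rot: [-3.142, 0.0, -2.934]
force: [0.5, 0.7, -0.2]
width: 0.0117
gripper_force: 29.9
```

Emit:
{"op": "jog_arm", "data": {
  "deltas": [
    [[-0.01, 0, 0, 0], [-0.02, 0, 0, 0], [-0.03, 0, 0, 0], [-0.03, 0, 0, 0]]
  ]
}}

```text
t: 12.5
eef_pos: [0.5822, -0.0501, 0.1378]
ee_rot: [-3.142, 0.0, -2.934]
force: [-0.9, 0.5, 0.2]
width: 0.0114
gripper_force: 29.9
```

Emit:
{"op": "jog_arm", "data": {
  "deltas": [
    [[-0.01, 0, 0, 0], [-0.02, 0, 0, 0], [-0.02, 0, 0, 0]]
  ]
}}

```text
t: 12.88
eef_pos: [0.5833, -0.0499, 0.1378]
ee_rot: [-3.142, 0.0, -2.934]
force: [-1.0, 0.5, 0.6]
width: 0.0115
gripper_force: 29.9
```

Emit:
{"op": "jog_arm", "data": {
  "deltas": [
    [[-0.01, 0, 0, 0], [-0.02, 0, 0, 0], [-0.02, 0, 0, 0]]
  ]
}}

```text
t: 13.25
eef_pos: [0.5845, -0.0496, 0.1378]
ee_rot: [-3.142, 0.0, -2.934]
force: [-0.2, 0.8, 0.6]
width: 0.0116
gripper_force: 29.9
```

Emit:
{"op": "jog_arm", "data": {
  "deltas": [
    [[-0.01, 0, 0, 0], [-0.01, 0, 0, 0]]
  ]
}}

```text
t: 13.5
eef_pos: [0.585, -0.0495, 0.1378]
ee_rot: [3.142, 0.0, -2.934]
force: [-0.3, -0.2, 0.9]
width: 0.0117
gripper_force: 29.9
```

Emit:
{"op": "jog_arm", "data": {
  "deltas": [
    [[-0.01, 0, 0, 0], [-0.01, 0, 0, 0]]
  ]
}}

```text
t: 13.75
eef_pos: [0.5851, -0.0495, 0.1377]
ee_rot: [3.142, -0.001, -2.934]
force: [-3.4, 0.7, 2.0]
width: 0.0116
gripper_force: 29.9
```

Emit:
{"op": "jog_arm", "data": {
  "deltas": [
    [[-0.01, 0, 0, 0], [-0.01, 0, 0, 0]]
  ]
}}

```text
t: 14.0
eef_pos: [0.5851, -0.0495, 0.1376]
ee_rot: [3.141, -0.002, -2.934]
force: [-4.8, 1.3, 3.1]
width: 0.0115
gripper_force: 29.9
```

Emit:
{"op": "jog_arm", "data": {
  "deltas": [
    [[-0.01, 0, 0, 0], [-0.01, 0, 0, 0]]
  ]
}}

```text
t: 14.25
eef_pos: [0.5852, -0.0495, 0.1376]
ee_rot: [3.141, -0.003, -2.934]
force: [-7.2, 0.3, 5.8]
width: 0.0113
gripper_force: 29.9
```

Emit:
{"op": "jog_arm", "data": {
  "deltas": [
    [[0.02, 0, 0, 0], [0.02, 0, 0, 0]]
  ]
}}

```text
t: 14.5
eef_pos: [0.5851, -0.0495, 0.1376]
ee_rot: [3.142, -0.001, -2.934]
force: [-4.6, 0.8, 2.9]
width: 0.012
gripper_force: 29.9
```

Run:
```python
from go import *
s=grab_frame("scene"); t=grab_frame("top")
cv2.imwrite("pics/home.png",np.hstack([crop(s,340,130,90,90,6),crop(t,210,100,60,90,4)[:540] if 0 else crop(s,375,165,40,40,6.5).repeat(1,0)[:260]]) if 0 else crop(s,350,140,90,70,8.8))
plan([.6,-.05,.1388])
```

```text
t 14.6 pos [ 0.5851 -0.0495  0.1376] rot [ 3.1415 -0.0009 -2.9344] F [-5.4828 -0.5555  3.5831] w 0.011796445149704448 gf 29.875409603118896
DELTA [-0.2408 -0.0593 -0.0195] 0
```

View pics/home.png

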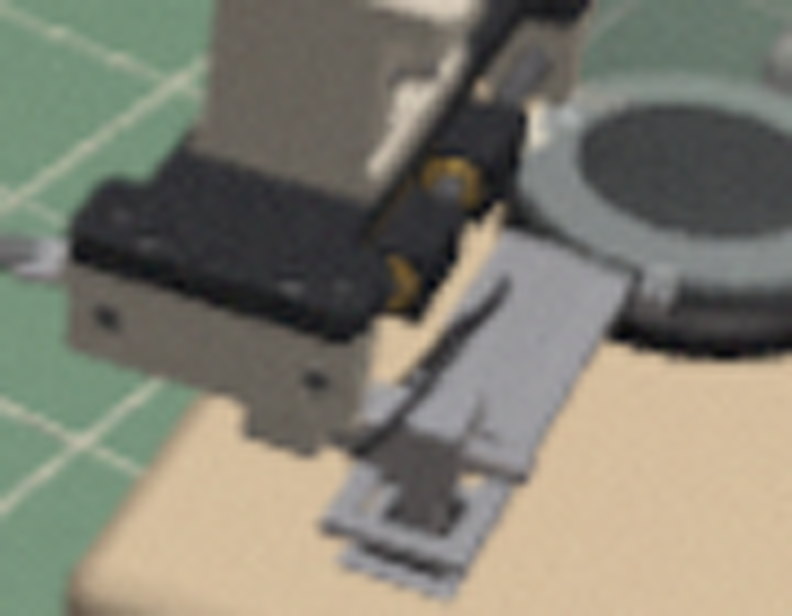

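Home: the nose protrudes behind the block, the ring stands up, and the shoulder contact felt about 7 N. Releasing and lifting.

Emit:
{"op": "jog_arm", "data": {
  "deltas": [
    [[0, 0, 0, 0], [0, 0, 0, 0], [0, 0, 0, 0], [0, 0, -0.2, 0], [0, 0, -0.6, 0], [0, 0, -1.2, 0], [0, 0, -1.2, 0], [0, 0, -1.2, 0]]
  ],
  "grip": 30
}}

```text
t: 15.6
eef_pos: [0.5855, -0.0493, 0.2102]
ee_rot: [3.141, 0.001, -2.934]
force: [-0.4, -0.6, -0.1]
width: 0.0305
gripper_force: 0.0
```

Run:
```python
from go import *
s=grab_frame("scene"); u=np.array([.9787,.2055,0]); n=np.array([-.2055,.9787,0])
cv2.imwrite("pics/rel.png",crop(s,365,145,60,60,10))
def onlat(px,L=-.169):
    d=rays(s,[px])[0]; c=s["xyz"]; p=c+d*((L-c@n)/(d@n)); return p@u,p[2]
np.save("s.npy",s["img"])
for px in ((406.9,171.9),): print(px,onlat(px))
for phi in (1.0,1.1,1.2,1.3):
  print(phi,proj(s,[(.5843+.062*np.cos(phi))*u-.169*n+[0,0,.142+.062*np.sin(phi)]]))
print("nose exp",proj(s,[.6285*u-.169*n+[0,0,.142]]),"tail exp",proj(s,[.5505*u-.169*n+[0,0,.142]]))
plan([.6,-.05,.1388])
```

```text
(406.9, 171.9) (np.float64(0.6127189040818866), np.float64(0.19928003842017183))
1.0 [[408.6997 174.3348]]
1.1 [[406.677  172.5867]]
1.2 [[404.5054 170.9983]]
1.3 [[402.2094 169.5875]]
nose exp [[409.8825 193.4266]] tail exp [[379.3648 183.8246]]
t 15.65 pos [ 0.5852 -0.0494  0.2095] rot [ 3.1414 -0.0004 -2.9344] F [-0.9755 -0.2742 -0.3776] w 0.02994869647551515 gf 0.0
DELTA [-0.2398 -0.0608  1.1783] 0
```

View pics/rel.png

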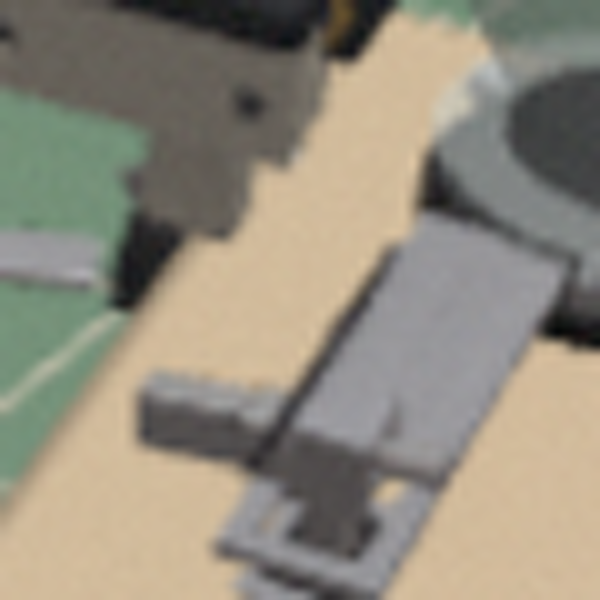

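The pin stays in the eye (head at crop (200,410)), with the ring up at about 1.25 rad, its tip at crop (388,255). Next I set the fingers behind the thumb tab, offset away from the hopper.

Emit:
{"op": "jog_arm", "data": {
  "deltas": [
    [[0, -0.1, 0, 0], [0, -0.217, 0, 0], [0, -0.217, 0.15, 0], [0, -0.217, 0.29, 0], [-0.12, -0.217, 0.29, 0], [-0.24, -0.217, 0.29, 0], [-0.36, -0.217, 0.29, 0], [-0.36, -0.217, 0.29, 0]]
  ],
  "grip": 14
}}

```text
t: 16.65
eef_pos: [0.6101, -0.0574, 0.1923]
ee_rot: [-3.142, 0.0, -2.934]
force: [-0.2, 0.6, -0.2]
width: 0.0141
gripper_force: 0.0
```

Emit:
{"op": "jog_arm", "data": {
  "deltas": [
    [[-0.07, 0, 0, 0], [-0.13, 0, 0, 0], [-0.22, 0, 0.03, 0], [-0.3, 0, 0.067, 0], [-0.37, 0, 0.12, 0], [-0.45, 0, 0.167, 0], [-0.51, 0, 0.23, 0], [-0.567, 0, 0.29, 0]]
  ]
}}

```text
t: 17.65
eef_pos: [0.6428, -0.0506, 0.1746]
ee_rot: [3.142, -0.0, -2.934]
force: [-1.5, -0.6, -0.7]
width: 0.0138
gripper_force: 0.2
```

Run:
```python
from go import *
s=grab_frame("scene"); cv2.imwrite("pics/press.png",crop(s,350,130,80,70,8))
st=arm.get_state(); p=st["eef_pos"]; print("a",(p[0]*.9787+p[1]*.2055-.5843)*1e3,"lat",-.2055*p[0]+.9787*p[1],"z",p[2]*1e3-142,st["force"])
```

```text
a 34.56801900346562 lat -0.18162169415325133 z 32.058357564764066 [ 0.331  -0.532   0.5459]
```

View pics/press.png

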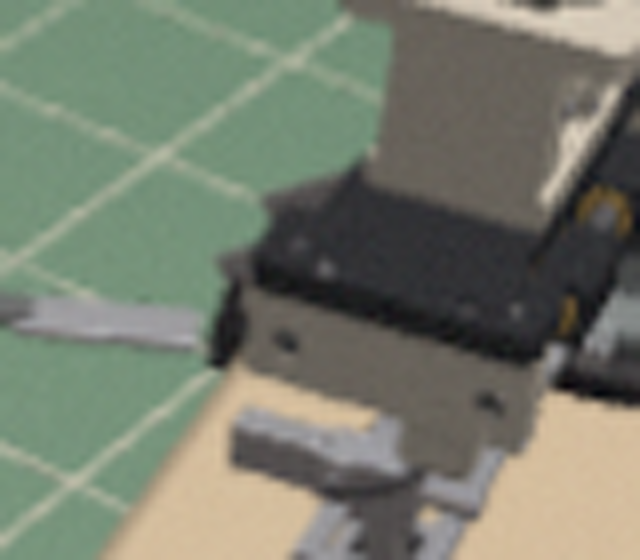

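The ring has swung down ahead of the finger with almost no force. Continuing forward past the pin's end, then down.

Emit:
{"op": "jog_arm", "data": {
  "deltas": [
    [[-0.07, 0, 0.01, 0], [-0.13, 0, 0.02, 0], [-0.2, 0, 0.05, 0], [-0.27, 0, 0.07, 0], [-0.33, 0, 0.1, 0], [-0.383, 0, 0.13, 0], [-0.383, 0, 0.2, 0], [-0.383, 0, 0.2, 0]]
  ]
}}

```text
t: 18.7
eef_pos: [0.665, -0.0459, 0.1625]
ee_rot: [3.141, -0.001, -2.934]
force: [0.4, -0.6, -0.5]
width: 0.0138
gripper_force: 0.2
```

Emit:
{"op": "jog_arm", "data": {
  "deltas": [
    [[0, 0, 0.04, 0], [0, 0, 0.08, 0], [0, 0, 0.1, 0], [0, 0, 0.1, 0]]
  ]
}}

```text
t: 19.2
eef_pos: [0.6651, -0.046, 0.1568]
ee_rot: [3.142, -0.0, -2.934]
force: [-0.0, -0.4, 1.2]
width: 0.0137
gripper_force: 0.2
```

Emit:
{"op": "jog_arm", "data": {
  "deltas": [
    [[0, 0, 0.03, 0], [0, 0, 0.05, 0], [0, 0, 0.05, 0]]
  ]
}}

```text
t: 19.58
eef_pos: [0.6651, -0.046, 0.1538]
ee_rot: [3.142, -0.0, -2.934]
force: [0.2, 0.6, -0.3]
width: 0.0141
gripper_force: 0.2
```

Emit:
{"op": "jog_arm", "data": {
  "deltas": [
    [[0, 0, 0.02, 0], [0, 0, 0.04, 0], [0, 0, 0.04, 0]]
  ]
}}

```text
t: 19.95
eef_pos: [0.6652, -0.046, 0.1514]
ee_rot: [3.142, -0.0, -2.934]
force: [0.7, -0.7, 0.8]
width: 0.0143
gripper_force: 0.3
```

Emit:
{"op": "jog_arm", "data": {
  "deltas": [
    [[0, 0, 0.02, 0], [0, 0, 0.04, 0], [0, 0, 0.04, 0]]
  ]
}}

```text
t: 20.32
eef_pos: [0.6653, -0.0459, 0.1492]
ee_rot: [-3.142, 0.0, -2.934]
force: [1.5, 0.1, 1.1]
width: 0.0141
gripper_force: 0.6
```

Emit:
{"op": "jog_arm", "data": {
  "deltas": [
    [[0, 0, 0.02, 0], [0, 0, 0.03, 0], [0, 0, 0.03, 0]]
  ]
}}

```text
t: 20.7
eef_pos: [0.6653, -0.0459, 0.1474]
ee_rot: [-3.142, 0.0, -2.934]
force: [1.2, -0.3, 2.3]
width: 0.0142
gripper_force: 1.0
```

Emit:
{"op": "jog_arm", "data": {
  "deltas": [
    [[0, 0, 0.02, 0], [0, 0, 0.03, 0], [0, 0, 0.03, 0]]
  ]
}}

```text
t: 21.08
eef_pos: [0.6655, -0.046, 0.1459]
ee_rot: [-3.141, 0.001, -2.934]
force: [1.9, -0.3, 4.6]
width: 0.0138
gripper_force: 2.2
```

Force is building as the ring stretches over the pin's end. Pressing on in small steps.

Emit:
{"op": "jog_arm", "data": {
  "deltas": [
    [[0, 0, 0.015, 0], [0, 0, 0.025, 0], [0, 0, 0.025, 0]]
  ]
}}

```text
t: 21.45
eef_pos: [0.6657, -0.046, 0.1446]
ee_rot: [-3.141, 0.001, -2.934]
force: [1.9, 0.3, 5.6]
width: 0.0142
gripper_force: 2.7
```

Emit:
{"op": "jog_arm", "data": {
  "deltas": [
    [[0, 0, 0.015, 0], [0, 0, 0.025, 0], [0, 0, 0.025, 0]]
  ]
}}

```text
t: 21.82
eef_pos: [0.6657, -0.0458, 0.1427]
ee_rot: [-3.142, 0.001, -2.934]
force: [2.9, 1.0, 4.3]
width: 0.0137
gripper_force: 2.2
```

Emit:
{"op": "jog_arm", "data": {
  "deltas": [
    [[0, 0, 0.015, 0], [0, 0, 0.025, 0], [0, 0, 0.025, 0]]
  ]
}}

```text
t: 22.2
eef_pos: [0.6649, -0.046, 0.1408]
ee_rot: [3.141, -0.001, -2.934]
force: [4.1, -0.2, 3.5]
width: 0.0142
gripper_force: 1.8
```

Emit:
{"op": "jog_arm", "data": {
  "deltas": [
    [[0, 0, 0.015, 0], [0, 0, 0.02, 0], [0, 0, 0.02, 0]]
  ]
}}

```text
t: 22.58
eef_pos: [0.6649, -0.046, 0.1396]
ee_rot: [3.141, -0.001, -2.934]
force: [1.9, 0.4, 3.1]
width: 0.0139
gripper_force: 1.4
```

Emit:
{"op": "jog_arm", "data": {
  "deltas": [
    [[0, 0, 0.015, 0], [0, 0, 0.02, 0], [0, 0, 0.02, 0]]
  ]
}}

```text
t: 22.95
eef_pos: [0.6649, -0.046, 0.1384]
ee_rot: [3.141, -0.001, -2.934]
force: [1.9, 0.4, 2.1]
width: 0.014
gripper_force: 1.3
```

Emit:
{"op": "jog_arm", "data": {
  "deltas": [
    [[0, 0, 0.015, 0], [0, 0, 0.02, 0], [0, 0, 0.02, 0]]
  ]
}}

```text
t: 23.32
eef_pos: [0.6648, -0.046, 0.1372]
ee_rot: [3.141, -0.001, -2.934]
force: [0.1, -0.0, 2.2]
width: 0.0143
gripper_force: 1.0
```

Emit:
{"op": "jog_arm", "data": {
  "deltas": [
    [[0, 0, 0.015, 0], [0, 0, 0.02, 0], [0, 0, 0.02, 0]]
  ]
}}

```text
t: 23.7
eef_pos: [0.6648, -0.046, 0.136]
ee_rot: [3.141, -0.001, -2.934]
force: [-1.6, -1.0, 1.0]
width: 0.0136
gripper_force: 0.7
```

Emit:
{"op": "jog_arm", "data": {
  "deltas": [
    [[0, 0, 0.015, 0], [0, 0, 0.02, 0], [0, 0, 0.02, 0]]
  ]
}}

```text
t: 24.08
eef_pos: [0.6651, -0.0459, 0.1349]
ee_rot: [3.142, -0.0, -2.934]
force: [-0.7, -0.7, 1.3]
width: 0.0139
gripper_force: 0.4
```

Emit:
{"op": "jog_arm", "data": {
  "deltas": [
    [[0, 0, 0.015, 0], [0, 0, 0.02, 0], [0, 0, 0.02, 0]]
  ]
}}

```text
t: 24.45
eef_pos: [0.6652, -0.0459, 0.1338]
ee_rot: [3.142, -0.0, -2.934]
force: [0.6, 0.4, 1.2]
width: 0.014
gripper_force: 0.4
```

Emit:
{"op": "jog_arm", "data": {
  "deltas": [
    [[0, 0, 0.015, 0], [0, 0, 0.02, 0], [0, 0, 0.02, 0]]
  ]
}}

```text
t: 24.82
eef_pos: [0.6651, -0.046, 0.1326]
ee_rot: [3.142, -0.0, -2.934]
force: [-0.0, -0.3, 1.0]
width: 0.0142
gripper_force: 0.4
```

Emit:
{"op": "jog_arm", "data": {
  "deltas": [
    [[0, 0, 0.015, 0], [0, 0, 0.02, 0], [0, 0, 0.02, 0]]
  ]
}}

```text
t: 25.2
eef_pos: [0.6651, -0.046, 0.1314]
ee_rot: [3.142, -0.0, -2.934]
force: [-0.4, 1.0, 1.5]
width: 0.0139
gripper_force: 0.4
```

Emit:
{"op": "jog_arm", "data": {
  "deltas": [
    [[0, 0, 0.015, 0], [0, 0, 0.02, 0], [0, 0, 0.02, 0]]
  ]
}}

```text
t: 25.58
eef_pos: [0.6651, -0.0459, 0.1302]
ee_rot: [3.142, -0.0, -2.934]
force: [-0.4, 0.5, 0.9]
width: 0.0141
gripper_force: 0.4
```

Emit:
{"op": "jog_arm", "data": {
  "deltas": [
    [[0, 0, 0.015, 0], [0, 0, 0.02, 0], [0, 0, 0.02, 0]]
  ]
}}

```text
t: 25.95
eef_pos: [0.6652, -0.046, 0.129]
ee_rot: [-3.142, -0.0, -2.934]
force: [-0.2, 0.4, 0.4]
width: 0.0138
gripper_force: 0.4
```

Emit:
{"op": "jog_arm", "data": {
  "deltas": [
    [[0, 0, 0.015, 0], [0, 0, 0.02, 0], [0, 0, 0.02, 0]]
  ]
}}

```text
t: 26.32
eef_pos: [0.6652, -0.046, 0.1278]
ee_rot: [3.142, 0.0, -2.934]
force: [-1.1, -0.4, 1.4]
width: 0.014
gripper_force: 0.5
```

Emit:
{"op": "jog_arm", "data": {
  "deltas": [
    [[0, 0, 0.01, 0], [0, 0, 0.02, 0], [0, 0, 0.02, 0]]
  ]
}}

```text
t: 26.7
eef_pos: [0.6651, -0.046, 0.1266]
ee_rot: [3.142, -0.0, -2.934]
force: [-0.3, -0.3, 0.8]
width: 0.0142
gripper_force: 0.5
```

Only about 1 N now, so I'm lifting off and checking in a picture.

Emit:
{"op": "jog_arm", "data": {
  "deltas": [
    [[0, 0, -0.2, 0], [0, 0, -0.6, 0], [0, 0, -1.2, 0], [0, -0.4, -1.8, 0], [0, -1.0, -2.0, 0], [0, -1.8, -2.0, 0], [0, -2.6, -2.0, 0], [0, -2.6, -2.0, 0]]
  ]
}}

```text
t: 27.7
eef_pos: [0.6972, -0.2019, 0.2466]
ee_rot: [-3.141, -0.0, -2.938]
force: [-0.4, 0.4, -0.7]
width: 0.014
gripper_force: 0.0
```

Run:
```python
from go import *
s=grab_frame("scene");t=grab_frame("top"); cv2.imwrite("pics/fin.png",np.hstack([crop(s,370,160,50,50,8),crop(t,230,105,50,50,8)]))
```

```text
(no output)
```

View pics/fin.png

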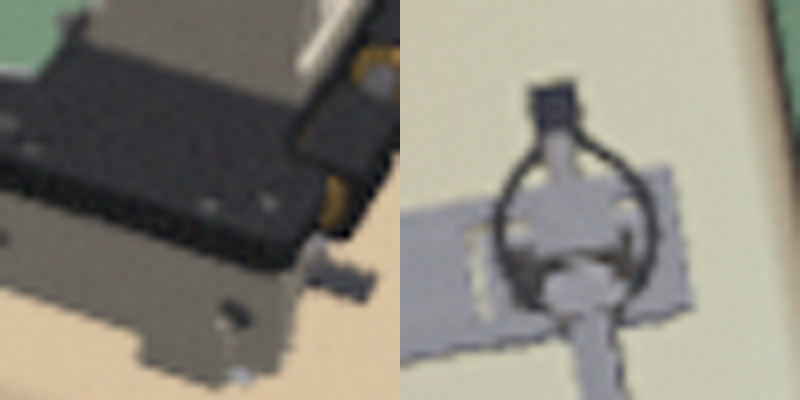

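The ring lies round the post with its tab beyond the nose (top crop (555,105)), and it stayed down. I'm clearing the arm and checking the tab's height from both views numerically.

Emit:
{"op": "jog_arm", "data": {
  "deltas": [
    [[0.6, -0.6, 0, 0], [1.2, -1.2, 0, 0], [1.8, -1.8, 0, 0], [2.4, -2.4, 0, 0], [2.4, -2.4, 0, 0], [2.4, -2.4, 0, 0]]
  ]
}}

```text
t: 28.55
eef_pos: [0.5863, -0.3684, 0.2473]
ee_rot: [-3.141, 0.001, -2.934]
force: [-0.2, 0.4, -0.1]
width: 0.0139
gripper_force: 0.0
```

Run:
```python
from go import *
s=grab_frame("scene");t=grab_frame("top"); u=np.array([.9787,.2055,0]); n=np.array([-.2055,.9787,0])
def dark(f,box):
    x,y,w,h=box; V=f["img"].max(2); m=(V[y:y+h,x:x+w]<95).astype(np.uint8)
    k,l,st,c=cv2.connectedComponentsWithStats(m); print([(st[i].tolist(),(c[i]+[x,y]).round(1).tolist()) for i in range(1,k) if st[i][4]>5])
dark(t,(243,112,14,9)); dark(s,(404,184,22,22))
for phi in(-.2,-.13,-.05,.1,.2): 
    P=[(.5843+.054*np.cos(phi))*u-.169*n+[0,0,.142+.054*np.sin(phi)]]; print(phi,proj(t,P),proj(s,P))
I=s["img"].mean(2)
for y in range(184,206): print(y,' '.join('%3d'%v for v in I[y,398:424]))
print(arm.get_state()["eef_pos"])
```

```text
[]
[([0, 9, 12, 5, 27], [410.7, 194.8])]
-0.2 [[250.2259 119.0475]] [[412.7112 198.0485]]
-0.13 [[249.9031 118.1622]] [[413.1901 196.9092]]
-0.05 [[249.5504 117.2744]] [[413.6137 195.5462]]
0.1 [[248.9439 115.99  ]] [[414.0401 192.845 ]]
0.2 [[248.5856 115.4259]] [[414.0511 190.9637]]
184 162 157 159 159 159 161 152 155 159 160 160 161 162 161 160 161 147 177 189 191 192 191 191 191 190 193
185 161 162 160 160 164 164 141 152 159 159 157 162 162 160 159 151 159 186 192 189 192 191 191 192 192 189
186 163 162 164 163 161 156 117 123 153 159 162 160 163 159 160 147 179 189 193 191 191 190 190 190 191 193
187 162 161 163 161 160 136  91  83 113 150 160 163 159 158 144 174 189 190 192 191 191 191 191 194 191 190
188 158 161 162 161 154 130 121 101  75 101 139 154 160 151 156 189 191 190 193 191 189 191 191 191 192 190
189 107 116 140 146 130 142 155 149 121 115 110 147 157 145 179 190 190 190 193 191 190 193 191 192 190 190
190  77  84  96 101 107 132 148 153 151 151 146 140 145 157 187 193 191 191 190 190 191 193 191 191 191 192
191  80  79  78  79  91 106 116 126 135 140 144 116 112 17
[... 887 characters left out ...]
91 192 190 190 192 192 191
200 107  96  77 129 155 158 151 151 177 189 190 192 190 193 192 191 191 190 191 191 190 191 191 192 192 192
201 146 147 145 153 159 157 132 168 191 191 191 192 191 191 192 191 191 190 191 190 191 192 190 190 192 190
202 155 158 157 155 159 149 155 182 193 190 189 190 191 191 190 191 192 191 190 192 191 188 190 191 191 192
203 103 112 135 153 156 143 173 189 190 190 192 192 192 190 189 192 192 191 191 192 192 191 192 191 191 191
204  55  75  90 103 114 161 184 193 191 191 192 189 191 192 191 192 190 192 190 189 192 191 194 193 192 192
205 130  92 110 131 128 173 191 191 192 191 191 191 191 193 191 192 191 191 192 192 190 192 192 192 192 191
[ 0.5868 -0.3679  0.247 ]
```

The tab centre sits at scene (412,195). That fits a world angle of about -0.05 rad, i.e. snapped at rest 0.12 with the pin's droop; unsnapped would be at row 191.5 or above. Handing in.

```bash
python3 -c "
from station import arm
print(arm.job_done())"
```

```text
the job is handed in; nothing more can be done
None
```

I handed the job in at about 29 s: the pin is home in the eye and the ring is down over its end, with the arm clear. The pictures show it snapped, and no measured tool force passed about 9 N; no verdict came back.

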